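# Hang the cleaning basket on the bath lift and hold the cam lever at top lift

### The arm

A 6-joint arm with a two-finger parallel gripper is mounted at the origin on the work surface. World frame = base frame: x ahead of the robot, y to its left, z up, the work surface at z = 0. Lengths are in m, angles in degrees, forces in N, time in s.
With the tool pointing down it reaches from about 0.4 to 0.825 m from the base axis. Payload 7 kg.
Tool frame: the origin (TCP) lies at the centre of the arm's flange, where the gripper is bolted on; the fingertips stand 178 mm ahead of it and the grasp point (between the pads) lies 159 mm ahead of it (r.tips_ahead is the z of the fingertips in the tool frame, in m); z points along the fingers, y is the line along which they close (so a half turn about z gives the same grasp; the last joint's range is limited). The gripper opens to 88 mm and grips with 3 to 60 N. Pads are 19 mm wide; open, the fingers measure 130 mm over their backs; the gripper's body (78 mm by 193 mm) begins 47 mm behind the grasp point.
Start: joints at [92.424, 20.546, 0.682, 0, -70.136, -16.507], TCP at [0.164, 0.655, 0.405] pointing down, gripper open.
Joint ranges: [-176.03, 176.03], [-82.01, 121.73], [-58.28, 71.71], [-173.87, 95.51], [-174.79, -0.11], [-173.66, 173.66]. Speed limits (degrees/s): [136.94, 136.94, 172.46, 180, 180, 180].

### API

Orientations are given as [roll, pitch, yaw] about the fixed x, y, z axes, in that order (R = Rz(yaw) Ry(pitch) Rx(roll)).
In Python, from plant import r gives the robot as it stands. The module is installed in compiled form; this text tells all that it offers.
- The arm moves only by the shell command python3 -m pendant 'ROWS' [FORCE]. ROWS is JSON, a list that holds one entry, the list of rows, each a list of 7 numbers: the shift along the tool's x, y, z in m, then the turn, a rotation vector about the tool's x, y, z in degrees, then the gripper command: -1 is shut, 1 is fully open, values between are in proportion. A call has 1 to 5 rows; each row is the pose to reach, as a shift and turn from the pose commanded when the call began, along the tool's axes at that moment; what a row does not reach only later rows make up. A row lasts 1/10 s, in which the tool goes at most 50 mm and 8.59 degrees, less where a joint would pass 70% of its speed; a pose out of reach is approached as far as the arm can. A call with a gripper value outside its range is refused whole. The fingers move at their own pace and stop on an object; FORCE is the grip in N (left out, the last holds). Time passes only in rows, so rows that repeat a pose let the fingers close. It gives the time, the measured TCP pose, the force, the opening and the grip force at its end, in the units of the state.
- r.get_state(): the state, without advancing time (a new reading comes with each control period).
- r.capture(name): name is "side" or "top"; returns the picture (480x640x3 uint8, red, green, blue); there is no depth.
- r.camera_params(name): a dict with "fx", "fy", "cx", "cy" (pixels), "dist_coeffs" ([k1, k2, p1, p2, k3] as OpenCV has them; the pictures are not rectified), "R" (3x3) and "t" (3): a world point X has camera coordinates R X + t. Camera axes: x right, y down, z forward; pixel columns grow to the right and rows downward; lengths in m; the calibration is good to about 2 mm. A picture is of the moment at which its call begins. camera_params takes no time and is no camera call.
- r.close_job(): hands the job in; it is judged then, once.
The state is a dict: "time_s": time; "joints": joint angles; "qd": joint speeds; "joint_torque": joint torques, N m; "tcp_pos": TCP position; "eef_rot": TCP orientation; "contact_force": force on the tool from outside, world axes, zero at the start; "moment": the same for the moment, N m; "gripper_width": finger opening in m; "gripper_force": force on a finger pad.
Only numpy, scipy, OpenCV 4.12 (cv2) and the standard library are available. Lean on these libraries where they do the work, as an engineer would, in place of code of your own. Each camera call takes 0.05 s, during which the arm holds its last target. There are 200 camera calls.

### The job

Take the wire basket of cleaned parts by its handle and, keeping it level, hang it on the twin hook of the ultrasonic bath's basket lift. Then swing the cam lever up until it stands upright and the lift is at its highest point, not past it, so that the basket hangs free above the bath to drip off; the lever does not stay up by itself, so finish while still holding it there. Leave the beaker, the bottle and the vial rack where they are.

Things in the scene. Friction and masses are not known exactly. Their poses are not given: they have to be found in the camera images.
- basket_handle (a point): Middle of the wire basket's handle: a straight level round steel bar, 10 mm thick, along this point's x. It is rigid with the basket, 135 mm above its underside and centred over it. The bar runs between two 10 mm uprights, 60 mm either side of this point along x, so 110 mm of it is free. The basket is the same after half a turn.
- basket: Open wire basket of bright steel holding a few metal parts: 130 mm long (its x), 85 mm wide (its y), rim 50 mm high and so 85 mm below the handle bar; 0.28 to 0.46 kg. Origin: middle of its underside. It starts upright on the bench.
- hook_seat (a point): Where the middle of the handle bar rests when hung, on the lift's twin hook: bar along this point's x, lying on both prongs, which are 38 mm either side along x, inside the handle's uprights. z up. 235 mm above the bench with the lift down (start); rises 40 mm with the lift. Prongs and tips reach from 15 mm below to 17 mm above this point.
- hook: Sliding crosshead of the lift with its twin hook: two 10 mm round prongs reaching level from +y to -y over the bath, each ending in an upward-open seat, 16 mm flat, with sloping sides to 22 mm either way in y. Room below and at -y is free: carry the bar in from -y over the tips, the basket under the prongs, then lower it. Origin: below hook_seat.
- bath: Fixed open steel bath under the hook: 210 mm (x) by 150 mm (y), rim 125 mm above the bench, opening 180 by 120 mm, 59 mm deep. Origin: at bench height below hook_seat; the lift stands at its +y side. A hung basket reaches 25 mm down into it with the lift down, and is 15 mm clear above its rim with the lift fully up.
- lever_knob (a point): Centre of the black ball, 32 mm thick, on the end of the cam lever (12 mm steel rod, ball 155 mm from the shaft). The lever swings in an upright plane along the bath's y. At rest it points away from the bath (+y), 25 degrees below level, ball 56 mm above the bench; at top lift it stands straight up, ball 275 mm above the bench. The ball is free all round.
- lever_pivot (a point): Fixed point on the lever's turning axis, 120 mm above the bench, in the plane in which the ball's centre moves; 98 mm in -x and 130 mm in +y of the middle of the bath. Axes as the bath's: x along the shaft, y from the bath towards the lift and the lever at rest, z up.
- lever (a joint): Cam lever angle in rad: 0 at rest on its stop; 2.0 straight up, where the eccentric cam lifts highest (40 mm); past it the lift sinks again, stop at 2.6, leaning 34 degrees over the bath. It grows from +y over the top to -y. Spring and weight swing it back to 0 if let go; at the ball it takes up to 5 N to raise and 2 N to hold upright.
- beaker_mid (a point): Clear beaker, 72 mm in diameter, 80 mm high; a bystander. This point is its middle.
- bottle_mid (a point): Amber bottle, 68 mm in diameter, 140 mm high; a bystander. This point is its middle.
- rack_mid (a point): White rack of small vials, 120 by 70 mm, 39 mm high; a bystander. This point is its middle.
Not all that is in view belongs to the job. Several things have the shape of the basket; the one meant has the colours described above.

How it is judged (in metres and radians):
On the way:
1. the basket hangs by its handle on the twin hook, let go by the robot (contact force between basket and hook above 1.5 N and distance between basket_handle and hook_seat below 0.022 m and contact force between basket and the arm below 0.1 N and contact force between basket and the fingers below 0.1 N), for 0.3 s.
At the end, for the whole second after the job is handed in: Gripper holds the lever (0.8 N or more), still, within 0.15 rad of top lift (joint 2.0); the basket hangs by its handle on the twin hook (within 22 mm of the seat, tilt under 0.25 rad, nearly still), underside above the bath's rim, touched by neither robot nor bath (all of step 1 and value of joint lever between 1.85 and 2.15 rad and velocity of joint lever between -0.1 and 0.1 rad/s and contact force between the fingers and lever above 0.8 N and z of basket in the frame of bath above 0.13 m and contact force between basket and bath below 0.1 N and angle between basket's own z axis and vertical below 0.25 rad and linear speed of basket below 0.08 m/s); the arm keeps its last pose, push and grip.
It fails at once if the basket is tipped by more than 0.6 rad (angle between basket's own z axis and vertical above 0.6 rad).
It fails at once if the beaker is moved by more than 30 mm (distance of beaker_mid from where it was at the start of the episode above 0.03 m).
It fails at once if the bottle is moved by more than 30 mm (distance of bottle_mid from where it was at the start of the episode above 0.03 m).
It fails at once if the vial rack is moved by more than 30 mm (distance of rack_mid from where it was at the start of the episode above 0.03 m).
It also fails if it takes over 72 s, if anything falls off the work surface, if the arm or the gripper's body presses on something with over 40 N, if the wrist force passes 120 N, or if a joint passes its speed limit or range.

## Working session

There is one attempt and no reset: what is moved stays moved. The work goes in short steps, Python scripts to look and compute and a shell command to move; the robot and the scene stay as the last step left them, time stands still between calls to the robot, and variables do not carry over. Pictures are saved under pics/ and viewed, at most 12 in all, crops included, and the job is handed in when it is done.

```bash
mkdir -p pics
python3 - <<'E'
from plant import r
import cv2
for n in("top","side"):
    cv2.imwrite(f"pics/{n}0.png",r.capture(n)[:,:,::-1]); p=r.camera_params(n); print(n,{k:(v.round(3).tolist() if hasattr(v,'round') and hasattr(v,'tolist') else v) for k,v in p.items()})
s=r.get_state(); print(s)
E
```

```text
top {'fx': 458.4931071126729, 'fy': 458.4931071126729, 'cx': 321.5538902381336, 'cy': 237.06058411634862, 'dist_coeffs': [0.028, 0.0, 0.0, 0.0, 0.0], 'R': [[0.023, -1.0, -0.011], [-0.992, -0.021, -0.125], [0.124, 0.014, -0.992]], 't': [0.034, 0.45, 1.014]}
side {'fx': 511.09829105317135, 'fy': 511.09829105317135, 'cx': 328.5800883683943, 'cy': 238.80030462785155, 'dist_coeffs': [-0.044, 0.0, 0.0, 0.0, 0.0], 'R': [[0.759, -0.651, -0.013], [-0.504, -0.574, -0.645], [0.413, 0.496, -0.764]], 't': [-0.267, 0.325, 0.992]}
{'time_s': 0.1, 'joints': array([ 9.24233537e+01,  2.05862743e+01,  6.37605982e-01, -1.78734348e-02,
       -7.01378527e+01, -1.65060359e+01]), 'qd': array([-0.07794503, -0.0400727 ,  0.17849968,  0.06982065, -0.04646732,
        0.06774312]), 'joint_torque': array([-1.16607400e-03, -5.84166813e+01,  2.93748307e+01,  7.01554969e+00,
        1.01619173e-02, -5.36601419e-05]), 'tcp_pos': array([0.16421307, 0.65452283, 0.40381692]), 'eef_rot': array([ 1.79912270e+02, -8.47365192e-03, -1.40887610e+01]), 'contact_force': array([ 0.19908154, -0.12467908, -0.02008004]), 'moment': array([ 0.02084259, -0.05225168, -0.05465463]), 'gripper_force': 0.0, 'gripper_width': 0.0877562431512681}
```

View pics/top0.png

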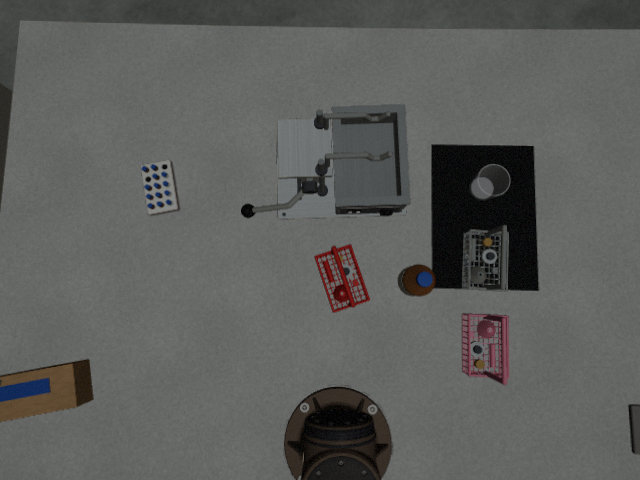

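View pics/side0.png

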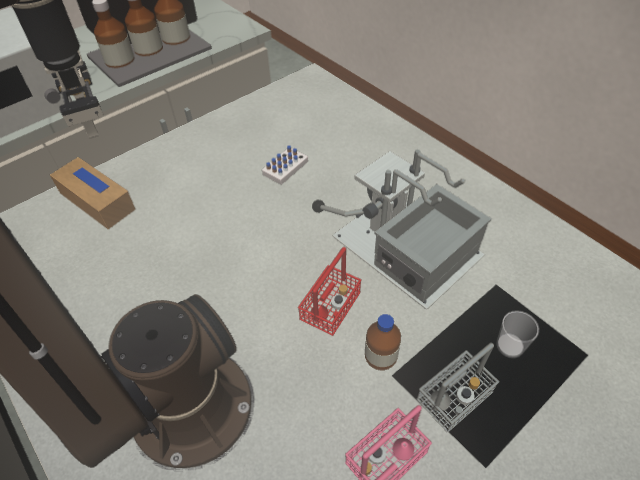

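The top view shows the steel basket at about (486,258) with its handle at about (507,258), the bath at (370,160), the lever ball at (248,211), the bottle at (418,280) and the beaker at (490,182). The side view shows the steel handle at about (472,370). I'll zoom in for endpoints.

Run:
```python
import cv2,numpy as np
t=cv2.imread("pics/top0.png");s=cv2.imread("pics/side0.png")
def c(i,x,y,w,h,f):
    o=cv2.resize(i[y:y+h,x:x+w],None,fx=f,fy=f,interpolation=cv2.INTER_CUBIC)
    for k in range(0,w,10):
        cv2.line(o,(k*f,0),(k*f,6 if k%50 else 14),(0,255,255),1)
    for k in range(0,h,10): cv2.line(o,(0,k*f),(6,k*f),(0,255,255),1)
    return o
a=np.hstack([c(t,450,215,80,90,5),c(s,410,330,80,90,5)])
cv2.imwrite("pics/c1.png",a)
b=np.hstack([c(t,235,95,180,130,2)]) 
cv2.imwrite("pics/c2.png",c(t,235,90,190,140,4)); cv2.imwrite("pics/c3.png",c(s,305,140,195,145,4))
```

```text
(no output)
```

View pics/c1.png

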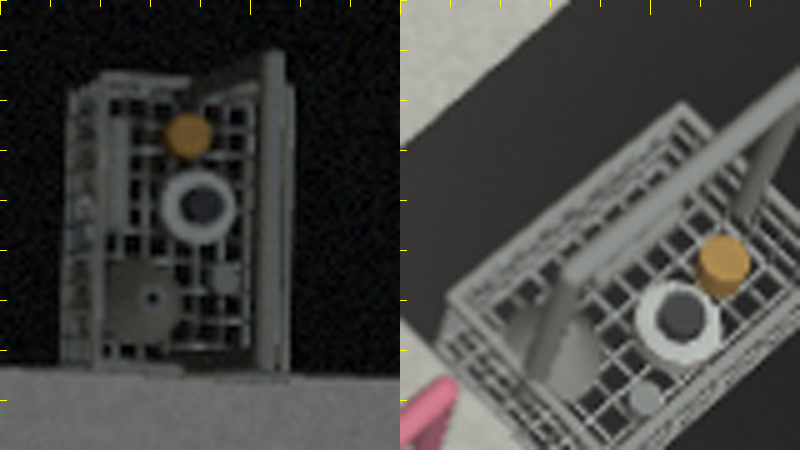

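View pics/c2.png

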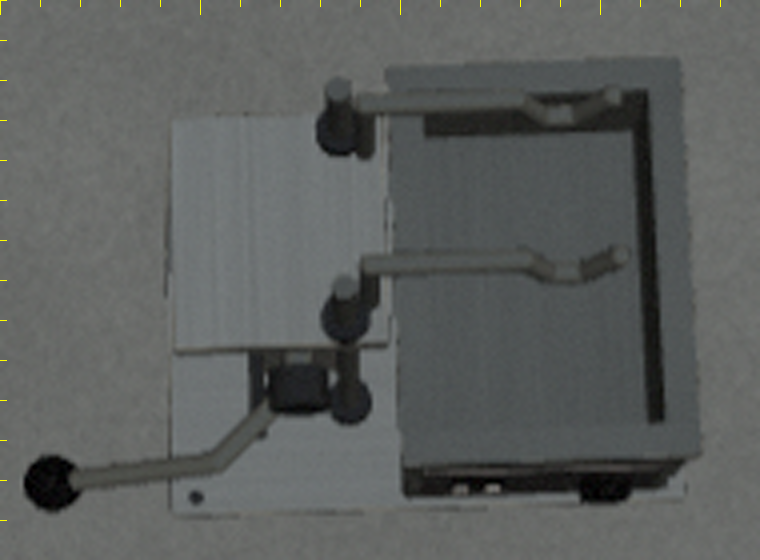

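View pics/c3.png

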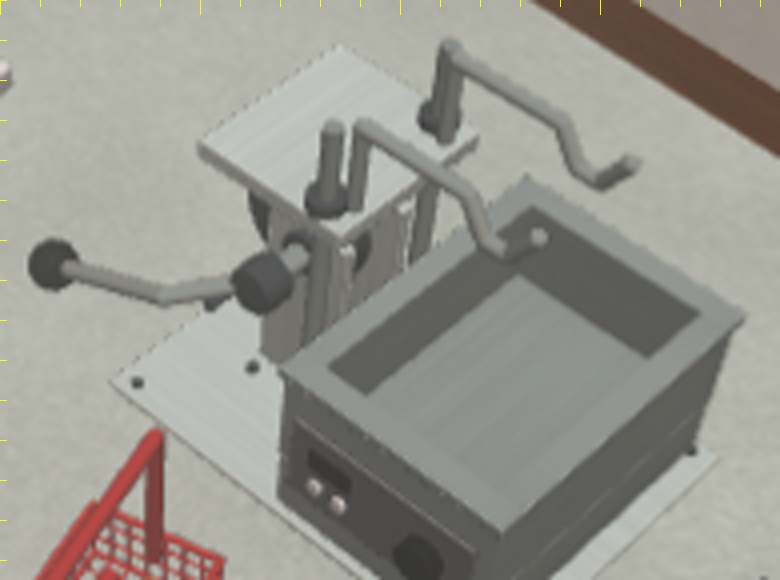

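The crops show the bar ends at top (504.4,225.5) and (503.6,289), with the near end at side (444,384.4). The prong seats are at top (375,119.5) and (377,158), and the ball is at top (248,210.5) and side (318,206).

```bash
cat > h.py <<'E'
from plant import r
import cv2,numpy as np
def ray(n,px):
    p=r.camera_params(n);K=np.array([[p['fx'],0,p['cx']],[0,p['fy'],p['cy']],[0,0,1]])
    u=cv2.undistortPoints(np.array([[px]],float),K,np.array(p['dist_coeffs']))[0,0]
    R=np.array(p['R']);return -R.T@np.array(p['t']),R.T@np.array([u[0],u[1],1])
def pl(n,px,z):
    o,d=ray(n,px);return o+d*(z-o[2])/d[2]
def tri(a,b):
    o,d=ray("top",a);q,e=ray("side",b)
    s=np.linalg.lstsq(np.c_[d,-e],q-o,rcond=None)[0];A=o+d*s[0];B=q+e*s[1];return (A+B)/2,np.linalg.norm(A-B)
def proj(n,X):
    p=r.camera_params(n);K=np.array([[p['fx'],0,p['cx']],[0,p['fy'],p['cy']],[0,0,1]])
    return cv2.projectPoints(np.array([X],float),cv2.Rodrigues(np.array(p['R']))[0],np.array(p['t']),K,np.array(p['dist_coeffs']))[0].ravel()
E
python3 - <<'E'
from h import *
np.set_printoptions(precision=4,suppress=True)
A,B=pl("top",(504.4,225.5),.135),pl("top",(503.6,289),.135);print("bar",A,B,(A+B)/2)
print("bar side",pl("side",(444,384.4),.135),pl("side",(491,346),.135))
c=[pl("top",p,.125) for p in((332,107),(405,104.5),(410,203.8),(335.5,205))];print("bath",*c,np.mean(c,0))
c=[pl("side",p,.125) for p in((305+530/4,140+177/4),(305+745/4,140+318/4),(305+502/4,140+530/4),(305+282/4,140+370/4))];print("bath s",*c,np.mean(c,0))
a,b=pl("top",(375,119.5),.225),pl("top",(377,158.5),.225);print("prongs",a,b,(a+b)/2)
a,b=pl("side",(305+600/4,140+183/4),.225),pl("side",(305+507/4,140+254/4),.225);print("prongs s",a,b,(a+b)/2)
print("ball",pl("top",(248,210.5),.056),pl("side",(318,206),.056))
print("bottle",pl("top",(425,280),.14),pl("side",(385,322),.14)); print("beaker",pl("top",(494,180),.08),pl("side",(520,327),.08));
E
```

```text
bar [ 0.4669 -0.3271  0.135 ] [ 0.3389 -0.322   0.135 ] [ 0.4029 -0.3246  0.135 ]
bar side [ 0.3408 -0.3195  0.135 ] [ 0.4604 -0.3267  0.135 ]
bath [0.7163 0.027  0.125 ] [ 0.7244 -0.128   0.125 ] [ 0.51   -0.1387  0.125 ] [0.5044 0.0155 0.125 ] [ 0.6137 -0.056   0.125 ]
bath s [0.7133 0.0238 0.125 ] [ 0.7181 -0.1301  0.125 ] [ 0.5077 -0.1392  0.125 ] [0.4986 0.012  0.125 ] [ 0.6094 -0.0584  0.125 ]
prongs [ 0.6507 -0.0546  0.225 ] [ 0.5748 -0.059   0.225 ] [ 0.6127 -0.0568  0.225 ]
prongs s [ 0.6471 -0.0631  0.225 ] [ 0.5725 -0.0657  0.225 ] [ 0.6098 -0.0644  0.225 ]
ball [0.5015 0.2092 0.056 ] [0.497  0.2077 0.056 ]
bottle [ 0.3528 -0.1656  0.14  ] [ 0.3493 -0.1665  0.14  ]
beaker [ 0.5753 -0.3285  0.08  ] [ 0.5705 -0.3285  0.08  ]
```

```bash
cat >> h.py <<'E'
def go(goal,yaw,st=None):
    "shift in tool axes to bring the grasp point to goal, tool down; rot about tool z"
    s=r.get_state() if st is None else st
    from scipy.spatial.transform import Rotation as Ro
    M=Ro.from_euler('xyz',s['eef_rot'],degrees=True); T=Ro.from_euler('xyz',[180,0,yaw],degrees=True)
    d=M.inv().apply(np.array(goal)+[0,0,.159]-s['tcp_pos']); w=(M.inv()*T).as_rotvec(degrees=True)
    print("shift",d.round(4),"turn",w.round(2),"t",s['time_s'],"j",s['joints'].round(0),"w",round(s['gripper_width'],4))
E
python3 - <<'E'
from h import *
np.set_printoptions(precision=4,suppress=True)
for n,a,b in [("farpost",(320,111),(417.5,151)),("nearpost",(321,161.7),(388,171)),("plate",(278.8,177.5),(355,177.5)),("elbow",(326,155.5),(395,170.5))]: print(n,*tri(a,b))
s=dict(r.get_state())
for g in [(.164,.655,.40),(.35,.45,.4),(.48,.2,.4),(.48,-.05,.4),(.4015,-.324,.30)]:
    go(g,-2.8,s); s['tcp_pos']=np.array(g)+[0,0,.159]
E
```

```text
farpost [0.6568 0.051  0.2413] 0.004623512446600972
nearpost [0.56   0.0462 0.244 ] 0.0023628944297695996
plate [0.5467 0.1303 0.1749] 0.00218419617783474
elbow [0.5717 0.0373 0.2445] 0.002497593985595839
shift [-0.0003 -0.0002 -0.1552] turn [  0.09   0.   -11.29] t 0.1 j [ 92.  21.   1.  -0. -70. -17.] w 0.0878
shift [0.2303 0.1536 0.0003] turn [  0.09   0.   -11.29] t 0.1 j [ 92.  21.   1.  -0. -70. -17.] w 0.0878
shift [0.1869 0.2108 0.0004] turn [  0.09   0.   -11.29] t 0.1 j [ 92.  21.   1.  -0. -70. -17.] w 0.0878
shift [0.0609 0.2425 0.0004] turn [  0.09   0.   -11.29] t 0.1 j [ 92.  21.   1.  -0. -70. -17.] w 0.0878
shift [-0.0095  0.2847  0.1004] turn [  0.09   0.   -11.29] t 0.1 j [ 92.  21.   1.  -0. -70. -17.] w 0.0878
```

```bash
python3 -m pendant '[[[0,0,-0.155,0,0,0,1],[0,0,-0.155,0,0,0,1],[0,0,-0.155,0,0,0,1],[0,0,-0.155,0,0,0,1]]]'
python3 -m pendant '[[[0.23,0.154,0,0,0,0,1],[0.23,0.154,0,0,0,0,1],[0.23,0.154,0,0,0,0,1],[0.23,0.154,0,0,0,0,1],[0.23,0.154,0,0,0,0,1]]]' | tail -5
python3 - <<'E'
from h import *
go((.48,.2,.4),-14.09); go((.48,.2,.4),-2.8)
E
```

```text
time_s: 0.5
tcp_pos: [0.1648, 0.6545, 0.5675]
eef_rot: [-179.4, 0.0, -14.1]
contact_force: [0.9, 0.6, -0.2]
gripper_width: 0.0874
gripper_force: 0.0
tcp_pos: [0.3327, 0.4675, 0.5594]
eef_rot: [180.0, 0.0, -14.1]
contact_force: [0.4, -0.1, -0.8]
gripper_width: 0.0876
gripper_force: 0.0
shift [0.2078 0.2237 0.0004] turn [0.02 0.01 0.03] t 1.0 j [ 74.   8.   3.  -0. -86.   2.] w 0.0876
shift [0.2078 0.2237 0.0004] turn [ 1.000e-02  1.000e-02 -1.126e+01] t 1.0 j [ 74.   8.   3.  -0. -86.   2.] w 0.0876
```

```bash
python3 -m pendant '[[[0.15,0.18,0,0,0,0,1],[0.15,0.18,0,0,0,0,1],[0.15,0.18,0,0,0,0,1],[0.15,0.18,0,0,0,0,1],[0.15,0.18,0,0,0,0,1]]]' >/dev/null
python3 -m pendant '[[[0.08,0.24,0,0,0,0,1],[0.08,0.24,0,0,0,0,1],[0.08,0.24,0,0,0,0,1],[0.08,0.24,0,0,0,0,1],[0.08,0.24,0,0,0,0,1]]]' >/dev/null
python3 -m pendant '[[[0,0.24,0,0,0,0,1],[0,0.24,0,0,0,0,1],[0,0.24,0,0,0,0,1],[0,0.24,0,0,0,0,1],[0,0.24,0,0,0,0,1]]]'
python3 - <<'E'
from h import *
go((.4015,-.324,.3),-2.8)
E
```

```text
time_s: 2.5
tcp_pos: [0.3927, -0.226, 0.5597]
eef_rot: [-180.0, -0.0, -14.1]
contact_force: [1.5, -0.1, -0.4]
gripper_width: 0.0877
gripper_force: 0.0
shift [0.0324 0.0929 0.1007] turn [-0.000e+00 -1.000e-02 -1.132e+01] t 2.5 j [ -5.  -5. -10.  -0. -85.  81.] w 0.0877
```

```bash
python3 -m pendant '[[[0.032,0.093,0.10,0,0,-11.3,1],[0.032,0.093,0.10,0,0,-11.3,1],[0.032,0.093,0.10,0,0,-11.3,1],[0.032,0.093,0.10,0,0,-11.3,1],[0.032,0.093,0.10,0,0,-11.3,1]]]' >/dev/null
python3 - <<'E'
from h import *
go((.4015,-.324,.135),-2.8)
cs=[cv2.resize(r.capture(n)[y:y+130,x:x+130,::-1],None,fx=3,fy=3) for n,x,y in(("top",430,190),("side",400,300))]
cv2.imwrite("pics/pre.png",np.hstack(cs))
E
```

```text
shift [-0.0004  0.0016  0.1646] turn [-0.03  0.15 -0.09] t 3.0 j [-17.   4. -14.   0. -72. 104.] w 0.0874
```

View pics/pre.png

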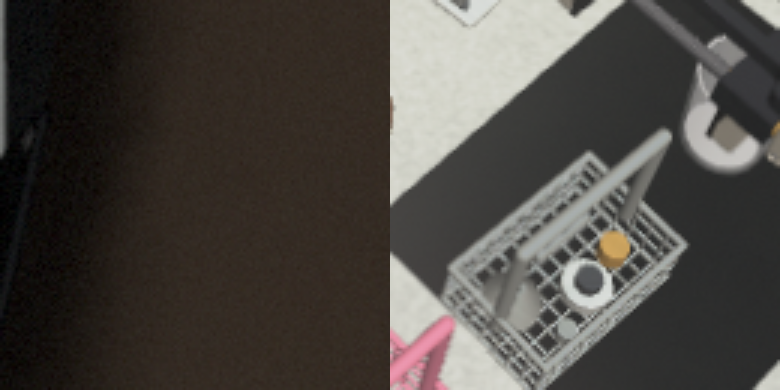

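The side view shows the bar ends at (445,384) and (492,344), unchanged, and the gripper is still high above. I'll descend and grip.

```bash
python3 -m pendant '[[[0,0.002,0.04,0,0,0,1],[0,0.002,0.08,0,0,0,1],[0,0.002,0.12,0,0,0,1],[0,0.002,0.15,0,0,0,1],[0,0.002,0.164,0,0,0,1]]]' 
python3 -m pendant '[[[0,0,0,0,0,0,1],[0,0,0,0,0,0,-1],[0,0,0,0,0,0,-1],[0,0,0,0,0,0,-1],[0,0,0,0,0,0,-1]]]' 40
python3 -m pendant '[[[0,0,0,0,0,0,-1],[0,0,0,0,0,0,-1],[0,0,0,0,0,0,-1],[0,0,0,0,0,0,-1]]]' 40
python3 - <<'E'
from h import *
go((.4015,-.324,.135),-2.8)
E
```

```text
time_s: 3.6
tcp_pos: [0.4024, -0.3227, 0.2945]
eef_rot: [-180.0, 0.0, -2.7]
contact_force: [0.0, 0.3, 1.3]
gripper_width: 0.0876
gripper_force: 0.0
time_s: 4.1
tcp_pos: [0.4027, -0.3239, 0.2966]
eef_rot: [180.0, -0.1, -2.8]
contact_force: [0.7, -0.7, 0.2]
gripper_width: 0.0612
gripper_force: 0.0
time_s: 4.5
tcp_pos: [0.4025, -0.324, 0.2956]
eef_rot: [-180.0, 0.0, -2.8]
contact_force: [0.0, -0.2, 1.2]
gripper_width: 0.0292
gripper_force: 0.0
shift [-0.001   0.0001  0.0016] turn [-0.    0.01  0.01] t 4.5 j [-17.  12. -28.   0. -51. 104.] w 0.0292
```

```bash
python3 -m pendant '[[[0,0,0,0,0,0,-1],[0,0,0,0,0,0,-1],[0,0,0,0,0,0,-1],[0,0,0,0,0,0,-1],[0,0,0,0,0,0,-1]]]' 40
python3 -m pendant '[[[0,0,-0.03,0,0,0,-1],[0,0,-0.06,0,0,0,-1],[0,0,-0.10,0,0,0,-1],[0,0,-0.14,0,0,0,-1],[0,0,-0.17,0,0,0,-1]]]'
python3 -m pendant '[[[0,0,0,0,0,0,-1],[0,0,0,0,0,0,-1]]]'
python3 - <<'E'
from h import *
go((.61,-.27,.3),-2.8);go((.6135,-.0585,.30),3)
cv2.imwrite("pics/lift.png",np.hstack([cv2.resize(r.capture("side")[150:400,350:600,::-1],None,fx=2,fy=2)]))
E
```

```text
time_s: 5.0
tcp_pos: [0.4025, -0.3238, 0.2956]
eef_rot: [-180.0, 0.0, -2.8]
contact_force: [-0.8, 0.8, 0.3]
gripper_width: 0.0086
gripper_force: 40.0
time_s: 5.5
tcp_pos: [0.4022, -0.3239, 0.4677]
eef_rot: [180.0, -0.1, -2.8]
contact_force: [0.8, -0.3, -5.0]
gripper_width: 0.0088
gripper_force: 40.0
time_s: 5.7
tcp_pos: [0.4022, -0.3237, 0.4651]
eef_rot: [-180.0, -0.0, -2.8]
contact_force: [0.1, 0.0, -5.1]
gripper_width: 0.0086
gripper_force: 40.0
shift [ 0.2049 -0.0638  0.0062] turn [-0.05 -0.01 -0.  ] t 5.7 j [-17.   3. -13.  -0. -73. 104.] w 0.0086
shift [ 0.1981 -0.2752  0.0064] turn [-0.04 -0.02 -5.8 ] t 5.7 j [-17.   3. -13.  -0. -73. 104.] w 0.0086
```

View pics/lift.png

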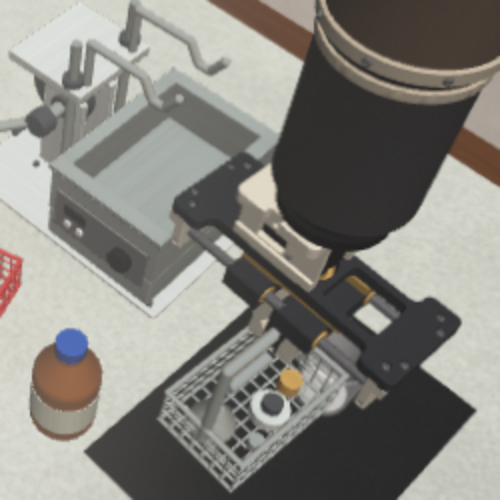

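The side view shows the basket lifted level in the grip at (240,410 in the crop). Moving to the front of the hook, then over the tips.

```bash
python3 -m pendant '[[[0.04,-0.012,0,0,0,-1,-1],[0.085,-0.026,0,0,0,-2,-1],[0.13,-0.040,0,0,0,-3.5,-1],[0.17,-0.053,0,0,0,-5,-1],[0.205,-0.064,0,0,0,-5.8,-1]]]' >/dev/null
python3 -m pendant '[[[0,0,0,0,0,0,-1],[0,0,0,0,0,0,-1],[0,0,0,0,0,0,-1]]]'
python3 - <<'E'
from h import *
go((.6115,-.1,.302),3);go((.6115,-.0595,.302),3)
E
```

```text
time_s: 6.55
tcp_pos: [0.61, -0.27, 0.4637]
eef_rot: [-180.0, 0.2, 3.0]
contact_force: [0.8, -0.1, -4.6]
gripper_width: 0.0087
gripper_force: 40.0
shift [ 0.0104 -0.1697  0.0028] turn [-0.05  0.18  0.  ] t 6.55 j [ -7.  18.   5.  -0. -77. 100.] w 0.0087
shift [ 0.0125 -0.2101  0.0029] turn [-0.05  0.18  0.  ] t 6.55 j [ -7.  18.   5.  -0. -77. 100.] w 0.0087
```

```bash
python3 -m pendant '[[[0.0025,-0.042,0,0,0,0,-1],[0.005,-0.084,0,0,0,0,-1],[0.0075,-0.126,0,0,0,0,-1],[0.010,-0.168,0,0,0,0,-1],[0.0125,-0.200,0,0,0,0,-1]]]' >/dev/null
python3 -m pendant '[[[0,-0.01,0,0,0,0,-1],[0,-0.01,0,0,0,0,-1],[0,-0.01,0,0,0,0,-1],[0,-0.01,0,0,0,0,-1]]]'
python3 - <<'E'
from h import *
go((.6115,-.0595,.235),3)
a=cv2.resize(r.capture("side")[120:270,340:530,::-1],None,fx=4,fy=4);cv2.imwrite("pics/over.png",a)
E
```

```text
time_s: 7.45
tcp_pos: [0.6115, -0.0608, 0.4657]
eef_rot: [180.0, 0.0, 2.9]
contact_force: [0.8, -0.0, -4.8]
gripper_width: 0.0089
gripper_force: 40.0
shift [ 0.0001 -0.0013  0.0717] turn [ 0.01  0.01 -0.06] t 7.45 j [ 13.  13.  -2.   0. -75.  80.] w 0.0089
```

View pics/over.png

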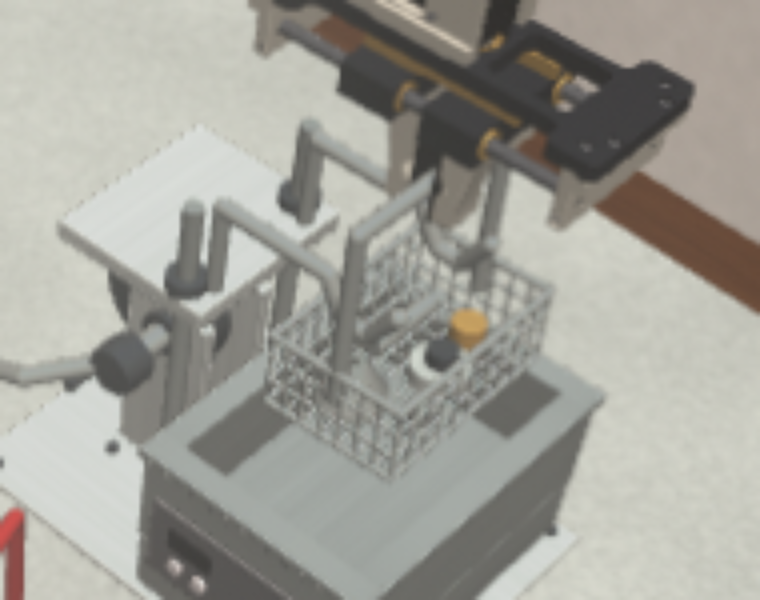

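The basket hangs over the bath with both uprights outside the prongs (near upright about (350,290) in the crop, prong seat about (465,250)). Lowering.

```bash
python3 -m pendant '[[[0,-0.001,0.02,0,0,0,-1],[0,-0.001,0.035,0,0,0,-1],[0,-0.001,0.05,0,0,0,-1],[0,-0.001,0.06,0,0,0,-1],[0,-0.001,0.06,0,0,0,-1]]]'
python3 -m pendant '[[[0,0,0.003,0,0,0,-1],[0,0,0.006,0,0,0,-1],[0,0,0.009,0,0,0,-1],[0,0,0.011,0,0,0,-1],[0,0,0.011,0,0,0,-1]]]'
```

```text
time_s: 8.0
tcp_pos: [0.6114, -0.0593, 0.404]
eef_rot: [180.0, 0.2, 2.9]
contact_force: [-0.4, 0.1, -3.9]
gripper_width: 0.0091
gripper_force: 40.0
time_s: 8.5
tcp_pos: [0.6119, -0.0583, 0.3951]
eef_rot: [-180.0, -0.1, 3.0]
contact_force: [0.5, 1.0, -2.3]
gripper_width: 0.0088
gripper_force: 40.0
```

```bash
python3 -m pendant '[[[0,0,0.0015,0,0,0,-1],[0,0,0.003,0,0,0,-1],[0,0,0.003,0,0,0,-1]]]'
python3 -m pendant '[[[0,0,0,0,0,0,-0.5],[0,0,0,0,0,0,-0.5],[0,0,0,0,0,0,-0.5],[0,0,0,0,0,0,-0.5]]]'
python3 -m pendant '[[[0,0,0,0,0,0,0],[0,0,0,0,0,0,0],[0,0,0,0,0,0,0]]]'
python3 - <<'E'
from h import *
a=cv2.resize(r.capture("side")[120:270,340:530,::-1],None,fx=4,fy=4);cv2.imwrite("pics/seat.png",a)
E
```

```text
time_s: 8.8
tcp_pos: [0.6118, -0.0583, 0.394]
eef_rot: [180.0, -0.2, 3.1]
contact_force: [-4.9, 3.8, 10.0]
gripper_width: 0.0083
gripper_force: 40.0
time_s: 9.2
tcp_pos: [0.6118, -0.0587, 0.3915]
eef_rot: [180.0, 0.0, 3.0]
contact_force: [0.1, -0.2, -0.2]
gripper_width: 0.0215
gripper_force: 0.0
time_s: 9.5
tcp_pos: [0.6118, -0.0586, 0.3916]
eef_rot: [180.0, 0.0, 3.0]
contact_force: [0.6, -1.0, -0.1]
gripper_width: 0.0402
gripper_force: 0.0
```

View pics/seat.png

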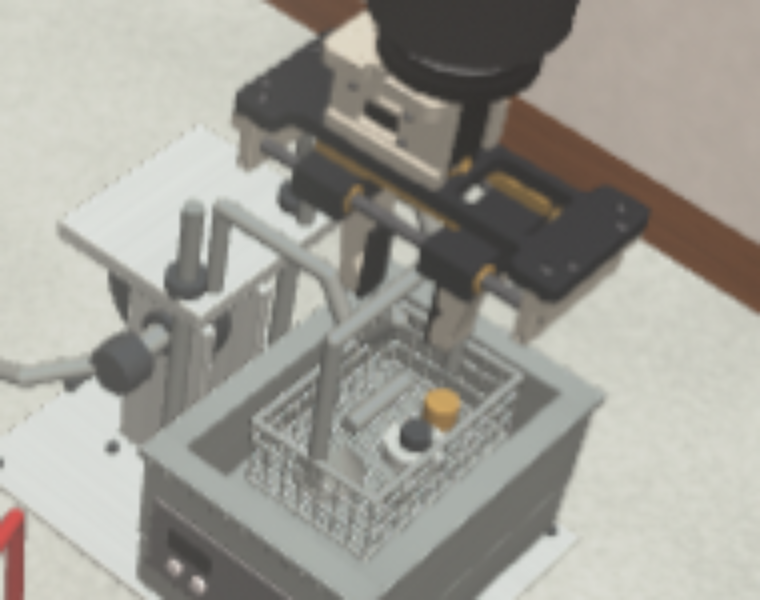

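Bar is seated on the prongs, basket level inside the bath and clear of its walls, fingers open around the bar at about (400,270). Retreating upward and going to the lever.

```bash
python3 -m pendant '[[[0,0,-0.03,0,0,0,0],[0,0,-0.07,0,0,0,0],[0,0,-0.11,0,0,0,0],[0,0,-0.15,0,0,0,0],[0,0,-0.18,0,0,0,0]]]' >/dev/null
python3 -m pendant '[[[-0.05,-0.13,0,0,0,42,0.5],[-0.05,-0.13,0,0,0,42,0.5],[-0.05,-0.13,0,0,0,42,0.5],[-0.05,-0.13,0,0,0,42,0.5],[-0.05,-0.13,0,0,0,42,0.5]]]'
python3 -m pendant '[[[0,0,0,0,0,42,0.5],[0,0,0,0,0,42,0.5],[0,0,0,0,0,42,0.5],[0,0,0,0,0,42,0.5],[0,0,0,0,0,42,0.5]]]'
python3 - <<'E'
from h import *
go((.4995,.2075,.2),-87)
E
```

```text
time_s: 10.55
tcp_pos: [0.5542, 0.0701, 0.5722]
eef_rot: [-179.9, -0.0, -38.2]
contact_force: [0.3, 0.6, -0.1]
gripper_width: 0.0659
gripper_force: 0.0
time_s: 11.05
tcp_pos: [0.5549, 0.0686, 0.5717]
eef_rot: [-180.0, 0.0, -80.3]
contact_force: [0.1, -0.3, 0.4]
gripper_width: 0.0658
gripper_force: 0.0
shift [-0.1462  0.0312  0.2127] turn [-0.    0.    6.69] t 11.05 j [ 27.   6.   3.  -0. -87. -17.] w 0.0658
```

```bash
python3 -m pendant '[[[-0.146,0.031,0,0,0,6.7,0.5],[-0.146,0.031,0,0,0,6.7,0.5],[-0.146,0.031,0,0,0,6.7,0.5],[-0.146,0.031,0,0,0,6.7,0.5],[-0.146,0.031,0,0,0,6.7,0.5]]]' >/dev/null
python3 -m pendant '[[[0,0,0.05,0,0,0,0.5],[0,0,0.1,0,0,0,0.5],[0,0,0.15,0,0,0,0.5],[0,0,0.19,0,0,0,0.5],[0,0,0.21,0,0,0,0.5]]]'
python3 - <<'E'
from h import *
go((.4995,.2075,.058),-87)
a=r.capture("side")[140:240,270:400];b=r.capture("top")[150:250,190:320]
cv2.imwrite("pics/lev.png",np.hstack([cv2.resize(q[:,:,::-1],None,fx=3,fy=3) for q in(a,b)]))
E
```

```text
time_s: 12.05
tcp_pos: [0.4985, 0.2049, 0.3579]
eef_rot: [179.8, -0.1, -86.8]
contact_force: [-0.2, -0.3, 0.7]
gripper_width: 0.0652
gripper_force: 0.0
shift [-0.0029 -0.0017  0.1409] turn [ 0.24 -0.15  0.21] t 12.05 j [ 43.  10. -20.  -0. -60. -40.] w 0.0652
```

View pics/lev.png

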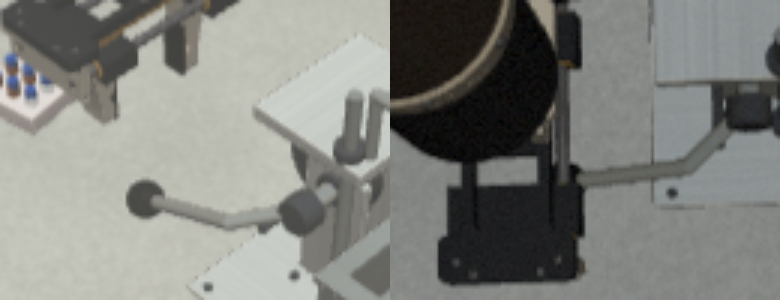

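The side view shows the open fingers straddling the black ball (145,200 in the crop) from above, and the top view shows the rod passing between them. Descending and gripping.

```bash
python3 -m pendant '[[[-0.003,-0.002,0.04,0,0,0,0.5],[-0.003,-0.002,0.08,0,0,0,0.5],[-0.003,-0.002,0.11,0,0,0,0.5],[-0.003,-0.002,0.13,0,0,0,0.5],[-0.003,-0.002,0.139,0,0,0,0.5]]]'
python3 -m pendant '[[[0,0,0,0,0,0,-1],[0,0,0,0,0,0,-1],[0,0,0,0,0,0,-1],[0,0,0,0,0,0,-1],[0,0,0,0,0,0,-1]]]' 30
python3 -m pendant '[[[0,0,0,0,0,0,-1],[0,0,0,0,0,0,-1],[0,0,0,0,0,0,-1],[0,0,0,0,0,0,-1],[0,0,0,0,0,0,-1]]]' 30
```

```text
time_s: 12.65
tcp_pos: [0.5014, 0.2096, 0.2222]
eef_rot: [180.0, -0.0, -86.7]
contact_force: [-0.8, -0.1, 0.1]
gripper_width: 0.0656
gripper_force: 0.0
time_s: 13.15
tcp_pos: [0.501, 0.2102, 0.2235]
eef_rot: [-179.9, 0.1, -86.7]
contact_force: [3.9, 1.1, -0.7]
gripper_width: 0.031
gripper_force: 7.1
time_s: 13.65
tcp_pos: [0.5011, 0.2102, 0.2229]
eef_rot: [-180.0, 0.0, -86.7]
contact_force: [1.9, -2.2, 2.6]
gripper_width: 0.0305
gripper_force: 30.0
```

```bash
python3 -m pendant '[[[-0.005,0,-0.0125,0,0,0,-1],[-0.009,0,-0.0255,0,0,0,-1],[-0.012,0,-0.0385,0,0,0,-1],[-0.014,0,-0.052,0,0,0,-1],[-0.0145,0,-0.0655,0,0,0,-1]]]'
python3 -m pendant '[[[0.0005,0,-0.0135,0,0,0,-1],[0.0025,0,-0.027,0,0,0,-1],[0.0055,0,-0.040,0,0,0,-1],[0.0095,0,-0.053,0,0,0,-1],[0.0145,0,-0.0655,0,0,0,-1]]]'
```

```text
time_s: 14.15
tcp_pos: [0.5002, 0.2248, 0.2881]
eef_rot: [-180.0, 0.0, -86.7]
contact_force: [6.6, -0.5, -5.6]
gripper_width: 0.0301
gripper_force: 30.0
time_s: 14.65
tcp_pos: [0.501, 0.2104, 0.3536]
eef_rot: [-180.0, 0.1, -86.7]
contact_force: [6.5, 1.5, -5.2]
gripper_width: 0.0305
gripper_force: 30.0
```

```bash
python3 -m pendant '[[[0.0065,0,-0.012,0,0,0,-1],[0.0135,0,-0.0235,0,0,0,-1],[0.022,0,-0.034,0,0,0,-1],[0.031,0,-0.044,0,0,0,-1],[0.041,0,-0.053,0,0,0,-1]]]'
python3 -m pendant '[[[0.0105,0,-0.0085,0,0,0,-1],[0.022,0,-0.0155,0,0,0,-1],[0.034,0,-0.022,0,0,0,-1],[0.0465,0,-0.027,0,0,0,-1],[0.0595,0,-0.031,0,0,0,-1]]]'
python3 -m pendant '[[[0.010,0,-0.0025,0,0,0,-1],[0.02,0,-0.004,0,0,0,-1],[0.03,0,-0.005,0,0,0,-1],[0.036,0,-0.0055,0,0,0,-1],[0.04,0,-0.0055,0,0,0,-1]]]'
python3 -m pendant '[[[0,0,0,0,0,0,-1],[0,0,0,0,0,0,-1],[0,0,0,0,0,0,-1],[0,0,0,0,0,0,-1],[0,0,0,0,0,0,-1]]]'
python3 - <<'E'
from h import *
a=r.capture("side")[80:280,300:520]
cv2.imwrite("pics/end.png",cv2.resize(a[:,:,::-1],None,fx=3,fy=3))
E
```

```text
time_s: 15.15
tcp_pos: [0.5032, 0.1699, 0.4068]
eef_rot: [-180.0, 0.1, -86.6]
contact_force: [2.8, 4.6, -1.8]
gripper_width: 0.0302
gripper_force: 30.0
time_s: 15.65
tcp_pos: [0.5064, 0.1104, 0.4386]
eef_rot: [-179.9, 0.2, -86.6]
contact_force: [-2.6, 6.3, 4.8]
gripper_width: 0.0302
gripper_force: 30.0
time_s: 16.15
tcp_pos: [0.5086, 0.0698, 0.4447]
eef_rot: [-179.9, 0.1, -86.6]
contact_force: [-5.5, 3.2, 12.4]
gripper_width: 0.0304
gripper_force: 30.0
time_s: 16.65
tcp_pos: [0.5086, 0.07, 0.4447]
eef_rot: [-179.9, 0.1, -86.6]
contact_force: [-5.1, 3.1, 10.9]
gripper_width: 0.0302
gripper_force: 30.0
```

View pics/end.png

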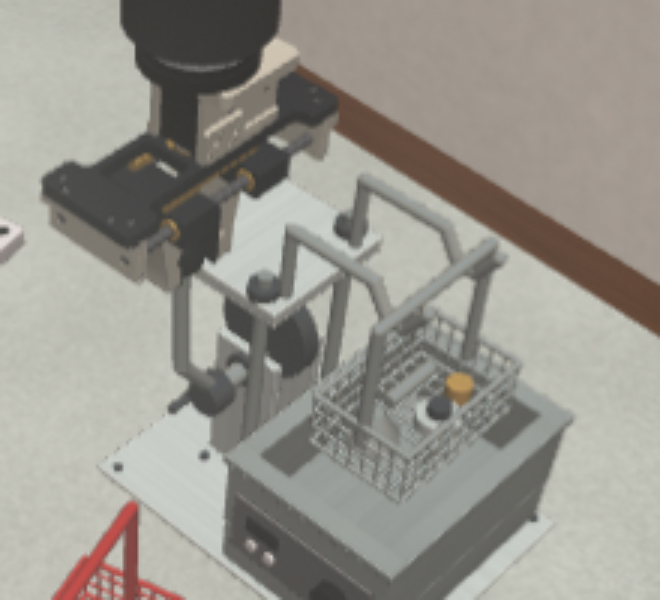

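The picture shows the lever upright under the gripper (rod at 180,330 in the crop) and the basket hanging level above the bath rim. The measured ball travel of (-140, +222) mm matches the expected (-140.5, +220.5). I'll let it settle, then hand in.

```bash
python3 -m pendant '[[[0,0,0,0,0,0,-1],[0,0,0,0,0,0,-1],[0,0,0,0,0,0,-1],[0,0,0,0,0,0,-1],[0,0,0,0,0,0,-1]]]' >/dev/null; python3 -m pendant '[[[0,0,0,0,0,0,-1],[0,0,0,0,0,0,-1],[0,0,0,0,0,0,-1],[0,0,0,0,0,0,-1],[0,0,0,0,0,0,-1]]]'
python3 -c "
from plant import r
print(r.close_job())"
```

```text
time_s: 17.7
tcp_pos: [0.5086, 0.0701, 0.4447]
eef_rot: [-179.9, 0.1, -86.6]
contact_force: [-4.8, 2.4, 11.8]
gripper_width: 0.0305
gripper_force: 30.0
the job is handed in; nothing more can be done
None
```

I handed the job in at 17.7 s with the basket hanging level on the twin hook above the bath and the gripper still holding the cam lever upright; `close_job()` gave no verdict, so I have no confirmation that it passed.

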